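# Lay an oil filter in the filter cutter and swing the cutter arm over it

## Robot

A 6-joint arm with a two-finger parallel gripper is mounted at the origin on a cart in front of the work surface, level with it; the furniture and walls round the work are solid. World frame = base frame: x ahead of the robot, y to its left, z up, the work surface at z = 0. Lengths are in m, angles in degrees, forces in N, time in s.
With the tool pointing down it reaches from about 0.275 to 0.875 m from the base axis. Payload 12.5 kg.
Tool frame: the origin (TCP) lies at the centre of the arm's flange, where the gripper is bolted on; the fingertips stand 173 mm ahead of it and the grasp point (between the pads) lies 155 mm ahead of it; z points along the fingers, y is the line along which they close (so a half turn about z gives the same grasp; the last joint's range is limited). The gripper opens to 85 mm and grips with 20 to 120 N. Pads are 22 mm wide; open, the fingers measure 114 mm over their backs; the gripper's body (76 mm by 85 mm) begins 54 mm behind the grasp point. The pads swing forward as they close: fully open they stand 13 mm farther back than shut.
Start: joints at [67.804, 20.094, 94.641, -0, 65.266, -4.847], TCP at [0.164, 0.525, 0.405] pointing down, gripper open.
Joint ranges: [-157.81, 157.81], [-45, 120.19], [0.68, 151.7], [-89.99, 269.99], [4.06, 180], [-164.3, 164.3]. Speed limits (degrees/s): [127.2, 127.2, 159.86, 180, 180, 180].

## Interface

Orientations are given as a 3x3 rotation matrix whose columns are the frame's x, y, z axes.
In Python, from workcell import arm, get_image, ticket gives the robot as it stands.
- The arm moves only by the tool send_rows, never from a script. Its argument "rows" is a list of rows, each a list of 6 numbers: the shift along the tool's x, y, z in m, then the turn, a rotation vector about the tool's x, y, z in rad. In form: [[tx, ty, tz, rx, ry, rz], ...]. A call has 1 to 20 rows; each row is the pose to reach, as a shift and turn from the pose commanded when the call began, along the tool's axes at that moment; what a row does not reach only later rows make up. A row lasts 1/8 s, in which the tool goes at most 62.5 mm and 10.7 degrees, less where a joint would pass 70% of its speed; a pose out of reach is approached as far as the arm can. A call with a gripper value outside its range is refused whole. "gripper" is the closure in counts, from 0 (fully open) to 255 (shut), set as the call begins (left out, the last holds). The fingers move at their own pace and stop on an object; "force" is the grip in N (left out, the last holds). Time passes only in rows, so rows that repeat a pose let the fingers close. It gives the time, the measured TCP pose, the force, the opening and the grip force at its end, in the units of the state.
- arm.get_obs(): the state, without advancing time (a new reading comes with each control period).
- get_image(name): name is "scene" or "top"; returns a dict with "color" (384x512x3 uint8, red, green, blue), "range_z" (384x512 float32, m along the optical axis (not along the pixel's ray), 0 where there is no reading), "fx", "fy", "cx", "cy" (pixels), "cam_to_world" (4x4, takes a point from camera to world coordinates). Camera axes: x right, y up, looking along -z (the intrinsics and any distortion apply to the point x, -y, -z); pixel columns grow to the right and rows downward; lengths in m; the calibration is good to about 2 mm. A picture is of the moment at which its call begins.
- ticket.job_done(): hands the job in; it is judged then, once.
The state is a dict: "clock": time; "q": joint angles; "dq": joint speeds; "joint_efforts": joint torques, N m; "ee_pos": TCP position; "tool_rot": TCP orientation; "contact_force": force on the tool from outside, world axes, zero at the start; "moment": the same for the moment, N m; "width": finger opening in m; "finger_force": force on a finger pad.
Only numpy, scipy, OpenCV 4.12 (cv2) and the standard library are available. Lean on these libraries where they do the work, as an engineer would, in place of code of your own. Each camera call takes 0.05 s, during which the arm holds its last target. There are 200 camera calls.

## Task

Set the orange oil filter up in the blue filter cutter, ready to be cut open for inspection: tip it over off the loading step so that it lies along the two rollers, slide it along them until its leading end is fully home against the end plate, then swing the cutter arm over until its wheel rests on the filter. Do it all with light pushes of the fingertips: the filter is thin tin, so pinch nothing, lift nothing and do not push hard. Leave everything else on the table where it is.

Things in the scene. Friction and masses are not known exactly. Their poses are not given: they have to be found in the camera images.
- oil_filter: Orange spin-on oil filter, a closed can 71 mm in diameter, 88 mm long, 0.22 to 0.45 kg. Origin: centre of the flat end it stands on at the start; z runs along the can to the other, fluted end. It stands loose on the cutter's step, origin 25 mm above the table. A sideways push near its top tips it over (at about 40 degrees it falls over by itself); a push near its foot slides it.
- filter_mid (a point): Centre of the filter, on its axis 44 mm from either end. As the can tips it turns about its far bottom edge, so the side that is pushed rises as much as it goes forward: a fingertip that rises with it tips it with 2 N, one that stays level rubs and can jam.
- filter_top (a point): Centre of the filter's fluted end (uppermost at the start, the leading end when it lies), 88 mm from the origin.
- filter_cutter: Blue bench filter cutter, bolted down, turned up to 0.25 rad. Base plate 155 x 232 x 10 mm (local x -60..95, y -142..90). Origin on the table under the middle of the roller pair; local y runs along the rollers from the step to the end plate (robot's left at yaw 0), local x across them to the hinge side, away from the robot. The arm's hinge post stands at local x 58..82, y -28..4, up to z 136 mm.
- step_top (a point): Middle of the flat top of the loading step (cutter's local 0, -87, 25 mm), 110 mm across by 100 mm along. The filter starts on it, up to 8 mm off-centre across, its axis 42 to 56 mm from the step's edge at the rollers (local y -37).
- rollers_mid (a point): Point midway between the two steel rollers, on the level of their axes (cutter's local 0, 16, 25 mm). They are 24 mm thick, 94 mm long (local y -31..63), axes at local x -30 and +30, and turn freely. A filter lying on them centres itself at local x 0, its axis at z 62 and its upper side at z 97 mm.
- rest_home (a point): Point on the inner face of the blue end plate (cutter's local 0, 66, 62 mm) that the centre of the filter's leading end meets when fully home. The plate is fixed, 104 mm across (x -52..52), 12 mm thick, top at z 82 mm.
- cutter_arm (a joint): Hinge of the cutter arm about the cutter's local y. 0 rad: level, pointing to local -x across the rollers, wheel on a filter in place (to 0.02 rad). It grows as the arm swings up and back: 1.57 upright, beyond that leaning away from the rollers; starts at 1.72 to 1.95, stop at 2.3. Friction keeps it where it is left while steep; below about 1.1 rad it sinks by its own weight.
- cutter_hinge (a point): Point on the hinge line at the middle of the arm (cutter's local 70, -12, 124 mm). Keep the robot clear of two solid fixed things: the black bag between robot and cutter (x 0.18..0.50, y -0.16..0.21 m, 0.36 m tall) and the cloth hanging at the robot's right (x 0.39..0.54, y -0.69..-0.46 m, from 0.29 m up).
- cutter_knob (a point): Centre of the black ball knob, 28 mm in diameter, 128 mm from the hinge at the end of the arm (0.35 kg). Between them the arm is a grey bar 16 mm thick and 14 mm wide (along local y); its steel wheel, 28 mm across, sits 70 mm from the hinge on the side that faces the rollers.
- mask_tape: Bystander, loose, to be left alone: roll of pale masking tape, 100 mm across, 25 high (mm). Origin: centre of its underside.
- plug_box: Bystander, loose, to be left alone: red carton, 52x100x28 (mm). Origin: centre of its underside.
- brake_pad: Bystander, loose, to be left alone: dark brake pad, 50x128x16, lying flat (mm). Origin: centre of its underside.
- bulb_box: Bystander, loose, to be left alone: yellow carton, 42x42x62, standing (mm). Origin: centre of its underside.
- ins_tape: Bystander, loose, to be left alone: roll of black tape, 55 across, 19 high (mm). Origin: centre of its underside.
- spanner_10: Bystander, loose, to be left alone: small combination spanner, 22x136x5 (mm). Origin: centre of its underside.
Mind the look-alikes: they are no part of the job. There is more than one size of the oil_filter; the one meant has the size given above.

How it is judged:
By the outcome, as a careful person would: the job done as asked, in the order asked, and still so for the second after the job is handed in, with the robot touching nothing.
It also fails if it takes over 64 s, if anything falls off the work surface, if the arm or the gripper's body presses on something with over 40 N, if the wrist force passes 120 N, or if a joint passes its speed limit or range.

## Working session

There is one attempt and no reset: what is moved stays moved. The work goes in short steps, Python scripts to look and compute and a tool call to move; the robot and the scene stay as the last step left them, time stands still between calls to the robot, and variables do not carry over. Pictures are saved under pics/ and viewed, at most 11 in all, crops included, and the job is handed in when it is done.

Besides the shell and the picture viewer there is one more tool, called after ">>>" by a JSON object that holds its "fn" and its "kwargs". send_rows: Moves the arm, as the interface text tells. Its arguments: {"type":"object","properties":{"rows":{"type":"array","items":{"type":"array","items":{"type":"number"}}},"gripper":{"type":"number"},"force":{"type":"number"}},"required":["rows"]}

```bash
mkdir -p pics; ls; cat > h.py <<'E'
import numpy as np,cv2
from workcell import arm,get_image,ticket
def pts(im):
    z=im["range_z"].astype(float);h,w=z.shape
    u,v=np.meshgrid(np.arange(w),np.arange(h))
    P=np.stack([(u-im["cx"])/im["fx"]*z,-(v-im["cy"])/im["fy"]*z,-z,np.ones_like(z)],-1)
    W=(P@np.array(im["cam_to_world"]).T)[...,:3]; W[z<=0]=np.nan
    return W
E
python3 - <<'E'
from h import *
ims=[]
for n in("scene","top"):
    im=get_image(n);np.savez(f"{n}0.npz",**im)
    print(n,im["fx"],im["fy"],im["cx"],im["cy"],np.round(im["cam_to_world"],3).tolist(),[k for k in im])
    cv2.imwrite(f"pics/{n}0.png",im["color"][...,::-1])
print(arm.get_obs())
E
```

```text
pics
scene 418.6669818228493 418.6669818228493 259.4258963598013 188.27026111497585 [[0.636, 0.589, -0.499, 0.128], [-0.772, 0.481, -0.415, -0.43], [-0.005, 0.649, 0.761, 0.877], [0.0, 0.0, 0.0, 1.0]] ['color', 'range_z', 'fx', 'fy', 'cx', 'cy', 'cam_to_world']
top 350.9036013601246 350.9036013601246 254.7869394208596 196.44213443527264 [[0.047, 0.976, -0.214, 0.457], [-0.999, 0.044, -0.016, 0.009], [-0.006, 0.215, 0.977, 0.933], [0.0, 0.0, 0.0, 1.0]] ['color', 'range_z', 'fx', 'fy', 'cx', 'cy', 'cam_to_world']
{'clock': 0.1, 'q': array([ 6.78044214e+01,  2.01219567e+01,  9.46730386e+01, -1.40793546e-03,
        6.52651620e+01, -4.84766331e+00]), 'dq': array([-0.09133432, -0.05777548, -0.08250891, -0.01750886,  0.01997113,
        0.02238504]), 'joint_efforts': array([ 4.69503411e-04, -5.06834114e+01, -2.91873193e+01, -8.75517753e-05,
        2.60570516e-03,  2.09033465e-05]), 'ee_pos': array([0.16393387, 0.5248819 , 0.40420703]), 'tool_rot': array([[-9.54514834e-01,  2.98163195e-01, -3.75971305e-04],
       [ 2.98163425e-01,  9.54514332e-01, -9.80572849e-04],
       [ 6.64992658e-05, -1.04807222e-03, -9.99999449e-01]]), 'contact_force': array([-0.28528897, -0.11551654, -0.34758774]), 'moment': array([0.05240422, 0.02843066, 0.02519369]), 'finger_force': 0.0, 'width': 0.08551535384271522}
```

View pics/scene0.png

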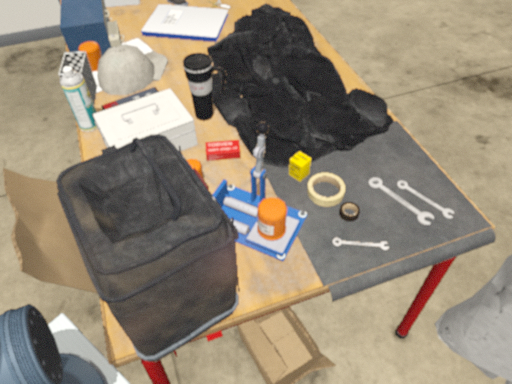

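View pics/top0.png

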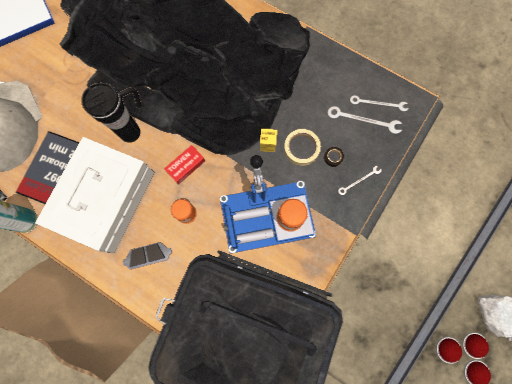

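The scene shows three orange cans. The one at top (292,213) / scene (271,218) stands on the blue cutter's step. A smaller one is at top (183,211), and another is far off at scene (90,50). The one on the step fits the description, so I'll check its size and measure the cutter.

```bash
python3 - <<'E'
from h import *
from scipy.optimize import least_squares
for n,box in(("top",(270,190,320,240)),("top2",(165,193,200,228)),("scene",(245,185,300,245))):
    im=dict(np.load(n.rstrip('2')+"0.npz"));W=pts(im);c=im["color"].astype(int)
    x0,y0,x1,y1=box;S=np.s_[y0:y1,x0:x1]
    w=W[S];cc=c[S];m=(cc[...,0]>170)&(cc[...,2]<110)&(cc[...,0]-cc[...,2]>90)
    p=w[m];p=p[~np.isnan(p[:,0])]
    zt=np.percentile(p[:,2],90);t=p[p[:,2]>zt-0.012]
    print(n,"ztop",zt.round(4),"bbox",t.min(0).round(3),t.max(0).round(3),"mid",((t.min(0)+t.max(0))/2).round(4), len(t))
for n in("top","scene"):
    im=dict(np.load(n+"0.npz"));W=pts(im);c=im["color"].astype(int)
    m=(c[...,2]>c[...,0]+50)&(c[...,2]>100)
    m&=(W[...,2]>0.002)&(W[...,2]<0.018)&(W[...,0]>0.45)&(W[...,0]<0.8)&(abs(W[...,1])<0.3)
    p=W[m][:,:2].astype(np.float32)
    # largest cluster
    r=cv2.minAreaRect(p);print(n,"base",r,len(p));print(cv2.boxPoints(r).round(4).tolist())
    # knob & arm: z>0.14
    m=(W[...,2]>0.142)&(W[...,0]>0.53)&(W[...,0]<0.8)&(abs(W[...,1])<0.25)
    p=W[m];k=p[p[:,2]>np.max(p[:,2])-0.028]
    print("knob",p[:,2].max(),k.mean(0),len(k))
    # end plate: blue z .07-.09
    m=(c[...,2]>c[...,0]+50)&(abs(W[...,2]-.08)<.007)&(W[...,0]>0.45)&(W[...,0]<0.75)&(abs(W[...,1])<.3)
    p=W[m]
    if len(p)>5: r=cv2.minAreaRect(p[:,:2].astype(np.float32));print("plate",r,len(p))
    g=(c.max(-1)-c.min(-1)<40)&(abs(W[...,2]-.025)<.008)&(W[...,0]>0.5)&(W[...,0]<0.7)&(W[...,1]<.0)&(W[...,1]>-.25)
    p=W[g]; print("step",len(p),p.mean(0),cv2.minAreaRect(p[:,:2].astype(np.float32)))
a=cv2.imread("pics/top0.png")[140:260,150:330];b=cv2.imread("pics/scene0.png")[115:265,180:360]
cv2.imwrite("pics/crop0.png",np.vstack([cv2.resize(a,(540,360),interpolation=3)[:300],cv2.resize(b,(540,450))[:300]]))
cv2.imwrite("pics/crop0.png",np.hstack([cv2.resize(a,None,fx=2.2,fy=2.2,interpolation=2),cv2.resize(b,None,fx=2.2,fy=2.2,interpolation=2)[:264]]))
E
```

```text
top ztop 0.1138 bbox [ 0.57  -0.101  0.103] [ 0.636 -0.037  0.117] mid [ 0.603 -0.069  0.11 ] 604
top2 ztop 0.0695 bbox [0.58  0.182 0.057] [0.632 0.235 0.072] mid [0.6063 0.2083 0.0647] 349
scene ztop 0.1138 bbox [ 0.569 -0.105  0.102] [ 0.637 -0.037  0.117] mid [ 0.6031 -0.0713  0.1096] 565
top base ((0.6073950529098511, -0.010870710015296936), (0.15384116768836975, 0.22926065325737), 13.638388633728027) 1955
[[0.5055999755859375, 0.08240000158548355], [0.5597000122070312, -0.1404000073671341], [0.7092000246047974, -0.10409999638795853], [0.6550999879837036, 0.11869999766349792]]
knob 0.26689917679043906 [0.67693721 0.02148813 0.2590254 ] 146
plate ((0.5973144173622131, 0.06544385850429535), (0.07187705487012863, 0.14772196114063263), 63.07221221923828) 209
step 662 [ 0.5941389  -0.06845304  0.02567382] ((0.6198283433914185, -0.05515734851360321), (0.14236824214458466, 0.13037385046482086), 10.50846004486084)
scene base ((0.6093929409980774, -0.0157940536737442), (0.16081298887729645, 0.22393862903118134), 13.425122261047363) 1013
[[0.5052000284194946, 0.07440000027418137], [0.557200014591217, -0.14339999854564667], [0.7135999798774719, -0.10599999874830246], [0.6615999937057495, 0.11180000007152557]]
knob 0.2658272537305999 [0.67464057 0.01575411 0.25628574] 125
plate ((0.6212303042411804, 0.053662173449993134), (0.05408886820077896, 0.12517748773097992), 49.63285827636719) 121
step 697 [ 0.5912276  -0.08181362  0.02581262] ((0.6148754954338074, -0.056592315435409546), (0.1426975131034851, 0.12919366359710693), 14.869376182556152)
```

View pics/crop0.png

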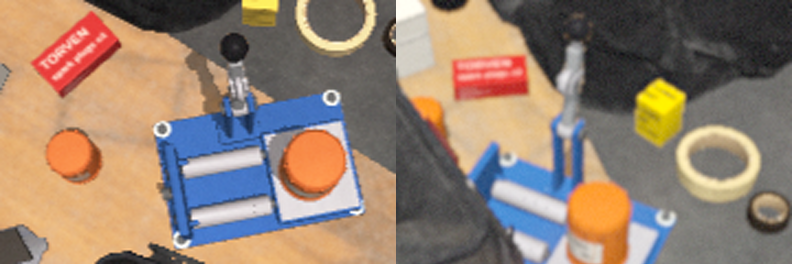

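>>> {"fn": "send_rows", "kwargs": {"rows": [[0,0,-0.03,0,0,0],[0,0,-0.08,0,0,0],[0,0,-0.13,0,0,0],[0,0,-0.18,0,0,0],[0,0,-0.21,0,0,0],[0,0,-0.215,0,0,0],[0,0,-0.215,0,0,0]], "gripper": 255, "force": 20}}

```text
clock: 0.98
ee_pos: [0.164, 0.5251, 0.6185]
tool_rot: [[-0.955, 0.298, -0.001], [0.298, 0.955, -0.001], [0.0, -0.001, -1.0]]
contact_force: [0.5, 0.1, -0.9]
width: 0.0
finger_force: 0.0
```

```bash
cat > ob.py <<'E'
from h import *
o=arm.get_obs()
with open("log.txt","a") as f: f.write(repr([list(map(float,o["q"])),list(map(float,o["ee_pos"]))])+"\n")
yaw=0.237;R=np.array([[np.cos(yaw),-np.sin(yaw)],[np.sin(yaw),np.cos(yaw)]]);O=np.array([.5843,.0102])
print("t",o["clock"],"q",o["q"].round(2),"p",o["ee_pos"].round(4),"F",o["contact_force"].round(2))
print("tool_rot",o["tool_rot"].round(4).tolist());tip=o["ee_pos"]+.173*o["tool_rot"][:,2]
print("tip local",(R.T@(tip[:2]-O)).round(4),"z",tip[2].round(4),"w",round(o["width"],4))
E
python3 ob.py
```

```text
t 0.975 q [67.8  12.95 74.81 -0.   92.32 -4.85] p [0.164  0.5251 0.6185] F [ 0.52  0.05 -0.87]
tool_rot [[-0.9545, 0.2982, -0.0005], [0.2982, 0.9545, -0.0014], [0.0001, -0.0015, -1.0]]
tip local [-0.2878  0.599 ] z 0.4455 w 0.0
```

>>> {"fn": "send_rows", "kwargs": {"rows": [[-0.02,-0.016,0,0,0,0.03],[-0.06,-0.047,0,0,0,0.1],[-0.1,-0.079,0,0,0,0.16],[-0.14,-0.11,0,0,0,0.23],[-0.18,-0.142,0,0,0,0.29],[-0.22,-0.173,0,0,0,0.36],[-0.26,-0.205,0,0,0,0.42],[-0.3,-0.236,0,0,0,0.49],[-0.34,-0.268,0,0,0,0.55],[-0.38,-0.3,0,0,0,0.62],[-0.42,-0.331,0,0,0,0.68],[-0.46,-0.362,0,0,0,0.75],[-0.5,-0.394,0,0,0,0.81],[-0.54,-0.425,0,0,0,0.88],[-0.58,-0.457,0,0,0,0.94],[-0.61,-0.48,0,0,0,0.99],[-0.63,-0.496,0,0,0,1.02],[-0.6335,-0.499,0,0,0,1.031],[-0.6335,-0.499,0,0,0,1.031]]}}

```text
clock: 3.35
ee_pos: [0.6199, -0.1399, 0.6187]
tool_rot: [[-0.235, 0.972, -0.001], [0.972, 0.235, 0.001], [0.001, -0.001, -1.0]]
contact_force: [-0.4, 0.1, 0.7]
width: -0.0002
finger_force: 0.0
```

```bash
python3 ob.py
```

```text
t 3.35 q [-1.692e+01  2.349e+01  6.060e+01  1.000e-02  9.600e+01 -3.052e+01] p [ 0.6199 -0.1399  0.6187] F [-0.42  0.14  0.7 ]
tool_rot [[-0.2352, 0.972, -0.0015], [0.972, 0.2352, 0.0006], [0.001, -0.0013, -1.0]]
tip local [-0.0009 -0.1541] z 0.4457 w -0.0002
```

>>> {"fn": "send_rows", "kwargs": {"rows": [[0,0,0,0.1,0,0],[0,0,0,0.2,0,0],[0,0,0,0.2,0,0],[0,0,0,0.2,0,0]]}}

```text
clock: 3.85
ee_pos: [0.6196, -0.1396, 0.6199]
tool_rot: [[-0.236, 0.953, -0.191], [0.972, 0.231, -0.046], [-0.0, -0.196, -0.981]]
contact_force: [0.6, 0.6, 0.3]
width: 0.0
finger_force: 0.0
```

```bash
python3 ob.py
```

```text
t 3.85 q [-16.09  25.54  57.68  -5.83 106.55 -30.91] p [ 0.6196 -0.1396  0.6199] F [0.59 0.56 0.27]
tool_rot [[-0.2357, 0.9529, -0.1908], [0.9718, 0.2311, -0.0463], [-0.0, -0.1963, -0.9805]]
tip local [-0.0348 -0.154 ] z 0.4502 w 0.0
```

>>> {"fn": "send_rows", "kwargs": {"rows": [[0,0,0,-0.1,0,0],[0,0,0.03,-0.2,0,0],[0,0,0.08,-0.2,0,0],[0,0,0.13,-0.2,0,0],[0,0,0.17,-0.2,0,0],[0,0,0.2,-0.2,0,0],[0,0,0.2,-0.2,0,0]]}}

```text
clock: 4.72
ee_pos: [0.5807, -0.1494, 0.4223]
tool_rot: [[-0.234, 0.972, -0.002], [0.972, 0.234, 0.001], [0.002, -0.002, -1.0]]
contact_force: [-0.8, -0.9, 0.6]
width: 0.0002
finger_force: 0.0
```

```bash
python3 ob.py
```

```text
t 4.725 q [-1.888e+01  2.435e+01  8.577e+01  4.000e-02  7.001e+01 -3.245e+01] p [ 0.5807 -0.1494  0.4223] F [-0.76 -0.91  0.64]
tool_rot [[-0.2343, 0.9722, -0.002], [0.9722, 0.2343, 0.0013], [0.0018, -0.0016, -1.0]]
tip local [-0.0413 -0.154 ] z 0.2494 w 0.0002
```

```bash
python3 - <<'E'
from h import *
out=[]
for n in("scene","top"):
    im=get_image(n);np.savez(f"{n}1.npz",**im);out.append(im["color"][...,::-1])
cv2.imwrite("pics/b1.png",cv2.resize(np.hstack(out),(800,300),interpolation=cv2.INTER_AREA))
E
```

```text
(no output)
```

View pics/b1.png

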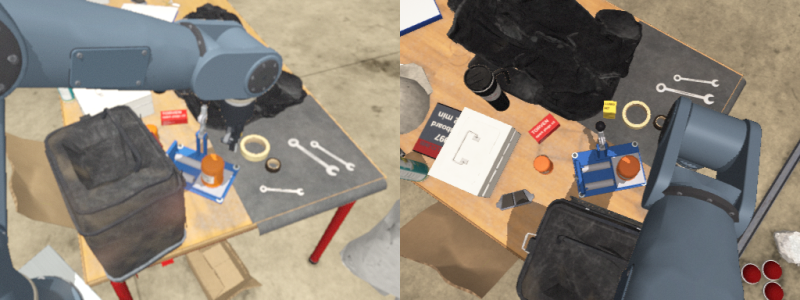

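```bash
python3 - <<'E'
from h import *
a=np.radians(-18.88);q2=np.radians(24.35);q23=np.radians(24.35+85.77)
h=.256;Ex,Ez=.488*np.sin(q2),h+.488*np.cos(q2)
Wx=Ex+.4377*np.sin(q23)+.0404*np.cos(q23);Wz=Ez+.4377*np.cos(q23)-.0404*np.sin(q23)
print("elbow",Ex,Ez,"wrist",Wx,Wz)
f=np.array([np.sin(q23),np.cos(q23)]);nrm=np.array([-f[1],f[0]])
A=[]
for n in("scene","top"):
    im=dict(np.load(n+"1.npz"));A.append(pts(im).reshape(-1,3))
A=np.vstack(A);A=A[~np.isnan(A[:,0])]
r=A[:,0]*np.cos(a)+A[:,1]*np.sin(a);s=-A[:,0]*np.sin(a)+A[:,1]*np.cos(a);z=A[:,2]
u=(r-Wx)*f[0]+(z-Wz)*f[1];v=(r-Wx)*nrm[0]+(z-Wz)*nrm[1]
for lo in np.arange(-.4,.14,.04):
    m=(u>lo)&(u<lo+.04)&(abs(v)<.14)&(abs(s)<.25)&(z>.38)
    if m.sum()>20: print(round(lo,2),m.sum(),"s",np.percentile(s[m],[1,50,99]).round(3),"v",np.percentile(v[m],[1,50,99]).round(3))
E
```

```text
elbow 0.20120706099079957 0.700589382022833 wrist 0.5982989894925868 0.5120915032052411
-0.4 5956 s [-0.032 -0.017  0.123] v [-0.127  0.055  0.086]
-0.36 5242 s [-0.019 -0.013  0.041] v [-0.007  0.051  0.081]
-0.32 4521 s [-0.019 -0.013  0.069] v [-0.01   0.051  0.075]
-0.28 6693 s [-0.018  0.033  0.11 ] v [-0.015  0.055  0.07 ]
-0.24 10019 s [-0.017  0.042  0.108] v [-0.015  0.06   0.067]
-0.2 7538 s [-0.013  0.04   0.104] v [-0.02   0.053  0.061]
-0.16 7594 s [-0.016  0.034  0.108] v [-0.036  0.042  0.06 ]
-0.12 5656 s [-0.016  0.015  0.108] v [-0.037  0.044  0.051]
-0.08 5484 s [-0.016  0.004  0.108] v [-0.038  0.021  0.05 ]
-0.04 8055 s [-0.021  0.04   0.113] v [-0.09   0.038  0.051]
-0.0 3221 s [-0.021  0.016  0.114] v [-0.132  0.028  0.051]
0.04 186 s [-0.016  0.01   0.02 ] v [-0.123 -0.091  0.021]
```

```bash
cat > clr.py <<'E'
import numpy as np
def clr(tcp,zax=(0,0,-1),d=.09,rad=.058):
    W=np.array(tcp)-d*np.array(zax); rho=np.hypot(W[0],W[1]);j1=np.arctan2(W[1],W[0])-np.arcsin(.0466/rho)
    r=np.sqrt(rho**2-.0466**2);h=.256;z=W[2]-h;L1,L2=.488,.4396
    D=np.hypot(r,z);e=np.arctan2(z,r)+np.arccos((L1**2+D**2-L2**2)/(2*L1*D))
    E=np.array([L1*np.cos(e),h+L1*np.sin(e)]);best=9
    # forearm axis: from wrist back, offset .0404 below elbow
    v=np.array([r,W[2]])-E;v/=np.linalg.norm(v);al=np.arctan2(.0404,.4377);c,s=np.cos(al),np.sin(al)
    f=np.array([c*v[0]-s*v[1],s*v[0]+c*v[1]])
    cj,sj=np.cos(j1),np.sin(j1)
    for t in np.linspace(-.02,.40,60):
        P=np.array([r,W[2]])-f*t
        for s in np.linspace(-.015,.108,9):
            x=P[0]*cj-s*sj;y=P[0]*sj+s*cj
            q=np.array([np.clip(x,.18,.5),np.clip(y,-.16,.21),min(P[1],.36)])
            best=min(best,np.linalg.norm(np.array([x,y,P[1]])-q)-rad)
    return round(best,3)
O=np.array([.5843,.0102]);yaw=.237;R=np.array([[np.cos(yaw),-np.sin(yaw)],[np.sin(yaw),np.cos(yaw)]])
def at(lx,ly,tipz,ax=0,ay=0,**k):
    # ax: tilt leaning wrist to +x local; ay: lean wrist to -y local
    zl=np.array([-np.sin(ax),np.sin(ay),-np.cos(ax)*np.cos(ay)]);zl/=np.linalg.norm(zl)
    zw=np.r_[R@zl[:2],zl[2]];p=np.r_[O+R@np.array([lx,ly]),tipz]-.173*zw
    return clr(p,zw,**k)
if __name__=="__main__":
    for a in [(0,-.13,.095),(0,-.06,.125),(0,-.06,.07),(0,-.033,.07),(0,-.033,.08),(0,-.033,.05)]:
        print(a,at(*a),"lean x .25",at(*a,ax=.25),"lean y .3",at(*a,ay=.3),at(*a,ay=-.3))
E
python3 clr.py
```

```text
(0, -0.13, 0.095) -0.0 lean x .25 0.021 lean y .3 0.007 -0.013
(0, -0.06, 0.125) 0.016 lean x .25 0.038 lean y .3 0.013 0.002
(0, -0.06, 0.07) -0.021 lean x .25 0.005 lean y .3 -0.023 -0.033
(0, -0.033, 0.07) -0.022 lean x .25 0.004 lean y .3 -0.024 -0.036
(0, -0.033, 0.08) -0.016 lean x .25 0.009 lean y .3 -0.018 -0.03
(0, -0.033, 0.05) -0.034 lean x .25 -0.007 lean y .3 -0.035 -0.047
```

```bash
python3 - <<'E'
from clr import *
for ax,ay in [(.3,.3),(.4,.3),(.5,.3),(.4,.4),(.5,.4),(.6,.4),(.5,.5),(.6,.5)]:
    print(ax,ay,[at(*a,ax=ax,ay=ay) for a in [(0,-.13,.095),(0,-.06,.125),(0,-.06,.075),(0,-.033,.075)]])
E
```

```text
0.3 0.3 [np.float64(0.017), np.float64(0.034), np.float64(0.005), np.float64(0.004)]
0.4 0.3 [np.float64(0.014), np.float64(0.033), np.float64(0.005), np.float64(0.006)]
0.5 0.3 [np.float64(0.009), np.float64(0.03), np.float64(0.003), np.float64(0.004)]
0.4 0.4 [np.float64(0.01), np.float64(0.027), np.float64(-0.0), np.float64(0.0)]
0.5 0.4 [np.float64(0.003), np.float64(0.023), np.float64(-0.003), np.float64(-0.002)]
0.6 0.4 [np.float64(-0.007), np.float64(0.017), np.float64(-0.01), np.float64(-0.007)]
0.5 0.5 [np.float64(-0.004), np.float64(0.015), np.float64(-0.011), np.float64(-0.009)]
0.6 0.5 [np.float64(-0.015), np.float64(0.008), np.float64(-0.018), np.float64(-0.015)]
```

```bash
python3 - <<'E'
from h import *
A=np.vstack([pts(dict(np.load(n+"0.npz"))).reshape(-1,3) for n in("scene","top")])
A=A[(A[:,2]>.2)&(A[:,2]<.45)&(A[:,0]<.6)&(A[:,0]>.1)&(abs(A[:,1])<.3)]
print(A.min(0),A.max(0))
for x in np.arange(.40,.56,.02):
    m=(A[:,0]>x)&(A[:,0]<x+.02)&(A[:,1]<.05)
    if m.sum()>3: print(round(x,2),m.sum(),"z",np.percentile(A[m,2],[2,50,99]).round(3),"ymin",np.percentile(A[m,1],2).round(3))
from clr import at
for ax,ay in[(.3,.2),(.3,.3),(.35,.25),(.35,.3)]:
    print(ax,ay,[at(*a,ax=ax,ay=ay) for a in[(0,-.13,.1),(0,-.06,.08),(0,-.033,.083)]])
E
```

```text
[ 0.10000228 -0.14799261  0.20002266] [0.49696064 0.18838055 0.38373779]
0.4 2313 z [0.254 0.34  0.35 ] ymin -0.133
0.42 1852 z [0.247 0.338 0.349] ymin -0.126
0.44 988 z [0.253 0.314 0.345] ymin -0.077
0.46 308 z [0.251 0.27  0.316] ymin -0.02
0.48 20 z [0.268 0.27  0.272] ymin 0.033
0.3 0.2 [np.float64(0.023), np.float64(0.011), np.float64(0.012)]
0.3 0.3 [np.float64(0.02), np.float64(0.007), np.float64(0.009)]
0.35 0.25 [np.float64(0.021), np.float64(0.01), np.float64(0.012)]
0.35 0.3 [np.float64(0.019), np.float64(0.008), np.float64(0.01)]
```

>>> {"fn": "send_rows", "kwargs": {"rows": [[-0.006,0.015,0,0.06,0.04,0],[-0.014,0.04,0,0.14,0.1,0],[-0.022,0.065,0,0.22,0.16,0],[-0.03,0.09,0,0.3,0.22,0],[-0.034,0.1,0.02,0.353,0.254,0],[-0.034,0.1,0.06,0.353,0.254,0],[-0.034,0.1,0.1,0.353,0.254,0],[-0.034,0.1,0.125,0.353,0.254,0],[-0.034,0.1,0.135,0.353,0.254,0],[-0.034,0.1,0.135,0.353,0.254,0]]}}

```text
clock: 6.08
ee_pos: [0.6868, -0.1591, 0.2897]
tool_rot: [[-0.185, 0.903, -0.389], [0.952, 0.263, 0.159], [0.246, -0.341, -0.907]]
contact_force: [-0.0, -0.6, -0.2]
width: 0.0001
finger_force: 0.0
```

```bash
python3 ob.py; python3 - <<'E'
from h import *
ims=[]
for n in("scene","top"):
    im=get_image(n);np.savez(f"{n}2.npz",**im);ims.append(im["color"][...,::-1])
cv2.imwrite("pics/b2.png",np.hstack([cv2.resize(ims[0][110:260,170:340],(453,400)),cv2.resize(ims[1][120:270,200:330],(347,400))]))
E
```

```text
t 6.075 q [-17.1   47.37  66.74   2.13  90.64 -31.13] p [ 0.6868 -0.1591  0.2897] F [-0.   -0.6  -0.24]
tool_rot [[-0.1848, 0.9025, -0.389], [0.9516, 0.2632, 0.1586], [0.2455, -0.3409, -0.9075]]
tip local [ 0.0009 -0.1462] z 0.1327 w 0.0001
```

View pics/b2.png

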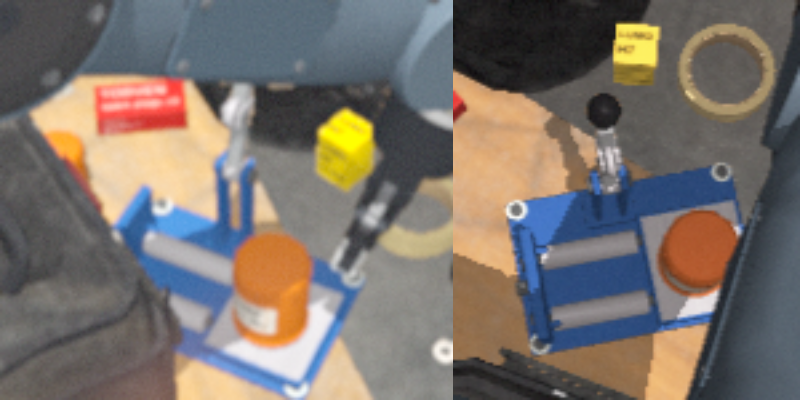

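>>> {"fn": "send_rows", "kwargs": {"rows": [[-0.003,0.004,0.0115,0,0,0],[-0.006,0.009,0.023,0,0,0],[-0.0093,0.013,0.0345,0,0,0],[-0.0093,0.013,0.0345,0,0,0],[-0.004,0.0132,0.0358,0,0,0],[0.0004,0.0134,0.037,0,0,0],[0.0004,0.0134,0.037,0,0,0],[0.0004,0.0134,0.037,0,0,0]]}}

```text
clock: 7.18
ee_pos: [0.684, -0.1493, 0.2509]
tool_rot: [[-0.185, 0.902, -0.39], [0.952, 0.263, 0.159], [0.246, -0.342, -0.907]]
contact_force: [-0.3, -0.1, 0.8]
width: 0.0001
finger_force: 0.0
```

```bash
python3 ob.py; python3 - <<'E'
from h import *
W=pts(get_image("scene"));
A=W.reshape(-1,3);A=A[(A[:,0]<.5)&(A[:,2]>.36)&(A[:,1]<.1)&(A[:,1]>-.25)&(A[:,0]>.35)]
print("lowest arm pts near bag",A[np.argsort(A[:,2])[:400:80]].round(3).tolist())
E
```

```text
t 7.175 q [-16.44  49.35  68.77   2.41  86.67 -30.69] p [ 0.684  -0.1493  0.2509] F [-0.32 -0.1   0.8 ]
tool_rot [[-0.1846, 0.9022, -0.3899], [0.9516, 0.2633, 0.1587], [0.2459, -0.3417, -0.9071]]
tip local [ 0.0004 -0.1359] z 0.094 w 0.0001
lowest arm pts near bag [[0.399, 0.095, 0.361], [0.354, -0.073, 0.377], [0.365, -0.037, 0.379], [0.384, 0.024, 0.38], [0.369, -0.035, 0.381]]
```

>>> {"fn": "send_rows", "kwargs": {"rows": [[0.0034,0.0002,0.0009,0,0,0],[0.0068,0.0003,0.0017,0,0,0],[0.0106,-0.0006,-0.0002,0,0,0],[0.0145,-0.0014,-0.002,0,0,0],[0.0186,-0.0022,-0.0036,0,0,0],[0.0227,-0.0029,-0.0051,0,0,0],[0.0227,-0.0029,-0.0051,0,0,0],[0.0227,-0.0029,-0.0051,0,0,0]]}}

```text
clock: 8.22
ee_pos: [0.6792, -0.1294, 0.2618]
tool_rot: [[-0.184, 0.902, -0.39], [0.952, 0.263, 0.159], [0.246, -0.342, -0.907]]
contact_force: [0.6, -1.2, 0.5]
width: -0.0003
finger_force: 0.6
```

```bash
python3 ob.py; cat > look.py <<'E'
import sys
from h import *
k=sys.argv[1];ims=[]
for n in("scene","top"):
    im=get_image(n);np.savez(f"{n}{k}.npz",**im);ims.append(im["color"][...,::-1])
cv2.imwrite(f"pics/b{k}.png",np.hstack([cv2.resize(ims[0][110:260,170:340],(453,400)),cv2.resize(ims[1][120:270,200:330],(347,400))]))
E
python3 look.py 3
```

```text
t 8.225 q [-15.04  47.71  70.33   2.99  86.7  -29.44] p [ 0.6792 -0.1294  0.2618] F [ 0.58 -1.19  0.53]
tool_rot [[-0.1844, 0.9021, -0.3902], [0.9516, 0.2633, 0.1588], [0.246, -0.342, -0.9069]]
tip local [ 0.0003 -0.1154] z 0.1049 w -0.0003
```

View pics/b3.png

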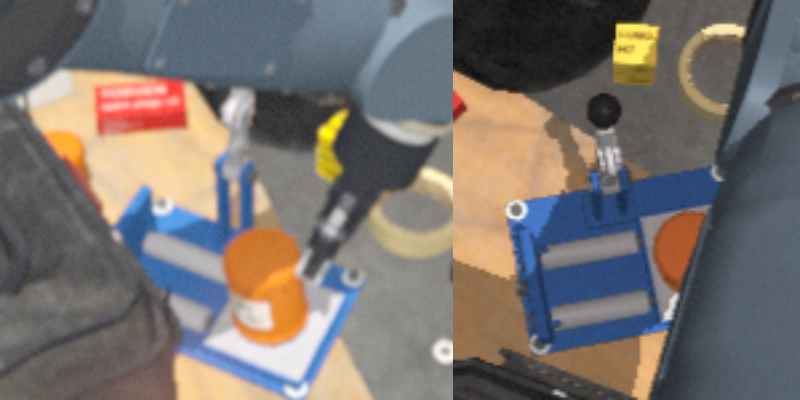

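>>> {"fn": "send_rows", "kwargs": {"rows": [[0.0042,-0.0007,-0.0013,0,0,0],[0.0083,-0.0013,-0.0024,0,0,0],[0.0127,-0.0018,-0.0034,0,0,0],[0.017,-0.0023,-0.0042,0,0,0],[0.0214,-0.0028,-0.0049,0,0,0],[0.0257,-0.0031,-0.0052,0,0,0],[0.0301,-0.0034,-0.0055,0,0,0],[0.0345,-0.0036,-0.0055,0,0,0],[0.0389,-0.0038,-0.0054,0,0,0],[0.0433,-0.0038,-0.005,0,0,0],[0.0477,-0.0039,-0.0045,0,0,0],[0.052,-0.0038,-0.0039,0,0,0],[0.0564,-0.0037,-0.003,0,0,0],[0.0606,-0.0035,-0.002,0,0,0],[0.0606,-0.0035,-0.002,0,0,0],[0.061,-0.006,-0.009,0,0,0],[0.0613,-0.0088,-0.0164,0,0,0],[0.0613,-0.0088,-0.0164,0,0,0]]}}

```text
clock: 10.58
ee_pos: [0.6665, -0.0762, 0.2958]
tool_rot: [[-0.185, 0.903, -0.389], [0.952, 0.263, 0.159], [0.245, -0.341, -0.908]]
contact_force: [-0.2, -0.4, 0.5]
width: 0.0005
finger_force: 0.0
```

```bash
python3 ob.py; python3 look.py 4
```

```text
t 10.575 q [-11.13  43.33  73.56   4.63  87.54 -25.9 ] p [ 0.6665 -0.0762  0.2958] F [-0.22 -0.37  0.53]
tool_rot [[-0.1845, 0.9027, -0.3887], [0.9517, 0.2629, 0.1587], [0.2455, -0.3407, -0.9076]]
tip local [ 0.0007 -0.0608] z 0.1388 w 0.0005
```

View pics/b4.png

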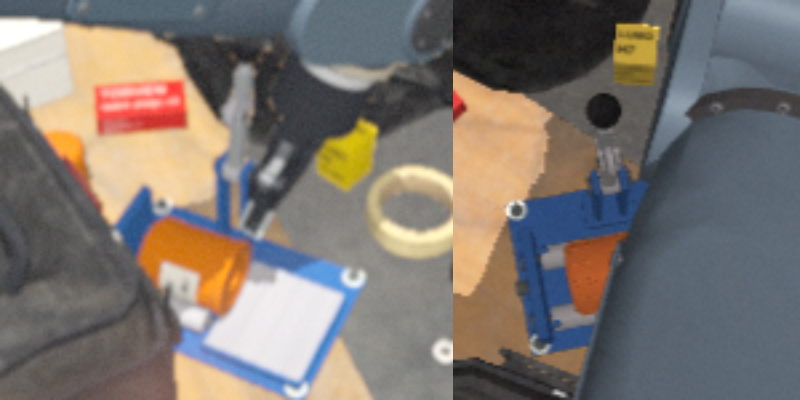

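The filter now lies on the rollers, centred at crop pixel (195,265). Next I'll measure where its ends are.

```bash
cat > filt.py <<'E'
import sys
from h import *
yaw=.237;R=np.array([[np.cos(yaw),-np.sin(yaw)],[np.sin(yaw),np.cos(yaw)]]);O=np.array([.5843,.0102])
for n in("scene","top"):
    im=dict(np.load(f"{n}{sys.argv[1]}.npz"));W=pts(im);c=im["color"].astype(int)
    m=(c[...,0]>120)&(c[...,0]-c[...,2]>80)&(c[...,0]-c[...,1]>45)&(W[...,2]>.03)&(W[...,2]<.13)
    m=cv2.erode(m.astype(np.uint8),np.ones((2,2)))>0
    p=W[m];L=np.c_[(p[:,:2]-O)@R,p[:,2]]
    L=L[(abs(L[:,0])<.06)&(L[:,1]>-.1)&(L[:,1]<.09)]
    if len(L)<20: continue
    side=L[L[:,2]>.09]
    print(n,len(L),"lx",np.percentile(L[:,0],[1,99]).round(4),"ly",np.percentile(L[:,1],[0,1,3,50,97,99,100]).round(4),"z",np.percentile(L[:,2],[1,99]).round(4),"ridge x",np.median(side[:,0]).round(4))
    m=(c[...,2]>c[...,0]+40)&(W[...,2]>.03)&(W[...,2]<.084);p=W[m];L=np.c_[(p[:,:2]-O)@R,p[:,2]]
    L=L[(abs(L[:,0])<.055)&(L[:,1]>.04)&(L[:,1]<.1)]
    print(" plate ly",np.percentile(L[:,1],[2,10,50,90,98]).round(4),len(L))
E
python3 filt.py 4
```

```text
scene 734 lx [-0.035   0.0247] ly [-0.0491 -0.0482 -0.0472 -0.0237  0.0294  0.0323  0.0355] z [0.0386 0.0981] ridge x -0.0055
 plate ly [0.0642 0.0647 0.0657 0.0704 0.0729] 179
top 335 lx [-0.034   0.0264] ly [-0.0129 -0.0074 -0.003   0.0208  0.0361  0.037   0.0377] z [0.0698 0.0961] ridge x 0.0004
 plate ly [0.0598 0.0667 0.0709 0.0774 0.0835] 242
```

>>> {"fn": "send_rows", "kwargs": {"rows": [[-0.006,0,-0.0015,0,0,0],[-0.0116,-0.0005,-0.0029,0,0,0],[-0.0116,-0.0005,-0.0029,0,0,0],[-0.0152,0.0045,0.0105,0,0,0],[-0.0189,0.0096,0.0239,0,0,0],[-0.0225,0.0146,0.0372,0,0,0],[-0.0261,0.0196,0.0506,0,0,0],[-0.0261,0.0196,0.0506,0,0,0],[-0.0261,0.0196,0.0506,0,0,0]]}}

```text
clock: 11.8
ee_pos: [0.6693, -0.0876, 0.2361]
tool_rot: [[-0.185, 0.902, -0.39], [0.952, 0.263, 0.159], [0.246, -0.342, -0.907]]
contact_force: [-0.7, -0.1, 1.1]
width: -0.0
finger_force: 0.0
```

```bash
python3 ob.py
```

```text
t 11.8 q [-11.98  47.83  74.2    4.3   82.54 -27.05] p [ 0.6693 -0.0876  0.2361] F [-0.68 -0.09  1.11]
tool_rot [[-0.1845, 0.9022, -0.3898], [0.9516, 0.2632, 0.1588], [0.2459, -0.3416, -0.9071]]
tip local [ 0.0005 -0.0724] z 0.0792 w -0.0
```

>>> {"fn": "send_rows", "kwargs": {"rows": [[0.0048,0.0002,0.0012,0,0,0],[0.0097,0.0004,0.0025,0,0,0],[0.0136,0.0006,0.0034,0,0,0],[0.0165,0.0007,0.0042,0,0,0],[0.0194,0.0009,0.0049,0,0,0],[0.0223,0.001,0.0056,0,0,0],[0.0252,0.0011,0.0064,0,0,0],[0.0281,0.0013,0.0071,0,0,0],[0.031,0.0014,0.0079,0,0,0],[0.0329,0.0015,0.0083,0,0,0],[0.0339,0.0015,0.0086,0,0,0],[0.0339,0.0015,0.0086,0,0,0]]}}

```text
clock: 13.3
ee_pos: [0.6611, -0.0537, 0.2363]
tool_rot: [[-0.185, 0.903, -0.389], [0.952, 0.263, 0.158], [0.245, -0.341, -0.908]]
contact_force: [2.6, -4.3, 2.4]
width: -0.0002
finger_force: 2.2
```

```bash
python3 ob.py; python3 look.py 5; python3 filt.py 5
```

```text
t 13.3 q [ -9.4   46.66  76.54   5.38  81.12 -24.95] p [ 0.6611 -0.0537  0.2363] F [ 2.55 -4.32  2.37]
tool_rot [[-0.1847, 0.9026, -0.3889], [0.9517, 0.263, 0.1584], [0.2452, -0.3408, -0.9076]]
tip local [ 0.0007 -0.0378] z 0.0793 w -0.0002
scene 627 lx [-0.0366  0.0139] ly [-0.0326 -0.032  -0.0305 -0.0098  0.0465  0.0494  0.0517] z [0.0364 0.1   ] ridge x -0.0057
 plate ly [0.0645 0.065  0.0676 0.0726 0.0739] 79
top 188 lx [-0.0291  0.027 ] ly [0.0247 0.0255 0.027  0.0445 0.054  0.0543 0.0547] z [0.0725 0.0949] ridge x 0.0016
 plate ly [0.0604 0.0667 0.0713 0.0773 0.0833] 249
```

>>> {"fn": "send_rows", "kwargs": {"rows": [[0.0015,0.0001,0.0004,0,0,0],[0.003,0.0001,0.0008,0,0,0],[0.0045,0.0002,0.0011,0,0,0],[0.006,0.0003,0.0015,0,0,0],[0.0068,0.0003,0.0017,0,0,0],[0.0068,0.0003,0.0017,0,0,0]]}}

```text
clock: 14.15
ee_pos: [0.6594, -0.0469, 0.2362]
tool_rot: [[-0.185, 0.902, -0.389], [0.952, 0.263, 0.158], [0.245, -0.341, -0.907]]
contact_force: [2.4, -4.4, 3.6]
width: 0.0001
finger_force: 2.4
```

```bash
python3 ob.py; python3 look.py 6; python3 filt.py 6
```

```text
t 14.15 q [ -8.87  46.46  76.98   5.61  80.87 -24.53] p [ 0.6594 -0.0469  0.2362] F [ 2.42 -4.41  3.59]
tool_rot [[-0.1846, 0.9025, -0.3892], [0.9517, 0.2631, 0.1585], [0.2454, -0.3411, -0.9074]]
tip local [ 0.0006 -0.0307] z 0.0792 w 0.0001
scene 595 lx [-0.0364  0.0141] ly [-0.0255 -0.0245 -0.0235 -0.0033  0.0529  0.0552  0.0588] z [0.0375 0.0998] ridge x -0.0056
 plate ly [0.0649 0.0655 0.07   0.0732 0.0735] 48
top 159 lx [-0.0268  0.0269] ly [0.0348 0.0354 0.037  0.0521 0.0613 0.0615 0.0618] z [0.0797 0.0951] ridge x 0.0026
 plate ly [0.0667 0.0673 0.0721 0.0776 0.0835] 207
```

>>> {"fn": "send_rows", "kwargs": {"rows": [[0.0008,0,0.0002,0,0,0],[0.0016,0.0001,0.0004,0,0,0],[0.0016,0.0001,0.0004,0,0,0]]}}

```text
clock: 14.62
ee_pos: [0.6592, -0.0461, 0.2364]
tool_rot: [[-0.185, 0.903, -0.388], [0.952, 0.262, 0.157], [0.243, -0.341, -0.908]]
contact_force: [5.3, -10.3, 2.9]
width: -0.0001
finger_force: 5.5
```

>>> {"fn": "send_rows", "kwargs": {"rows": [[0.0008,0,0.0002,0,0,0],[0.0008,0,0.0002,0,0,0],[0.0008,0,0.0002,0,0,0]]}}

```text
clock: 15.0
ee_pos: [0.6591, -0.0458, 0.2365]
tool_rot: [[-0.185, 0.903, -0.387], [0.952, 0.262, 0.156], [0.242, -0.34, -0.909]]
contact_force: [5.3, -13.9, 3.2]
width: 0.0002
finger_force: 7.2
```

```bash
python3 ob.py; python3 look.py 7; python3 filt.py 7
```

```text
t 15.0 q [ -8.77  46.38  77.07   5.53  80.71 -24.38] p [ 0.6591 -0.0458  0.2365] F [  5.33 -13.89   3.16]
tool_rot [[-0.1851, 0.9031, -0.3875], [0.9524, 0.2621, 0.1559], [0.2424, -0.3401, -0.9086]]
tip local [ 0.0008 -0.03  ] z 0.0793 w 0.0002
scene 603 lx [-0.0366  0.0141] ly [-0.0255 -0.0246 -0.0234 -0.0039  0.0525  0.0554  0.0572] z [0.0362 0.1003] ridge x -0.0057
 plate ly [0.0641 0.0654 0.0698 0.0734 0.0745] 47
top 149 lx [-0.0252  0.027 ] ly [0.0348 0.0374 0.0387 0.0529 0.0615 0.062  0.0622] z [0.0791 0.0947] ridge x 0.0028
 plate ly [0.0667 0.0674 0.0726 0.0776 0.0836] 204
```

>>> {"fn": "send_rows", "kwargs": {"rows": [[-0.003,0,-0.0008,0,0,0],[-0.01,-0.0004,-0.0025,0,0,0],[-0.024,-0.001,-0.006,0,0,0],[-0.034,-0.0015,-0.0086,0,0,0],[-0.034,-0.0015,-0.0086,0,0,0],[-0.024,-0.0155,-0.045,0,0,0],[-0.012,-0.032,-0.09,0,0,0],[-0.0046,-0.0425,-0.1176,0,0,0],[-0.0046,-0.0425,-0.1176,0,0,0]]}}

```text
clock: 16.23
ee_pos: [0.6672, -0.0783, 0.3586]
tool_rot: [[-0.186, 0.903, -0.386], [0.952, 0.263, 0.158], [0.245, -0.338, -0.909]]
contact_force: [-0.5, 0.1, -0.7]
width: -0.0002
finger_force: 0.0
```

```bash
python3 ob.py; python3 look.py 8; python3 filt.py 8
```

```text
t 16.225 q [-11.29  39.73  70.82   4.57  93.72 -25.58] p [ 0.6672 -0.0783  0.3586] F [-0.48  0.11 -0.72]
tool_rot [[-0.1857, 0.9034, -0.3864], [0.9517, 0.2633, 0.1582], [0.2447, -0.3384, -0.9087]]
tip local [ 0.0012 -0.0632] z 0.2014 w -0.0002
scene 645 lx [-0.0356  0.0255] ly [-0.0258 -0.0246 -0.0238 -0.0073  0.052   0.0546  0.0573] z [0.0364 0.0993] ridge x -0.004
 plate ly [0.0651 0.0654 0.0695 0.0728 0.0743] 49
top 546 lx [-0.0324  0.0267] ly [-0.0179 -0.0136 -0.009   0.0329  0.0596  0.0609  0.0618] z [0.0706 0.0968] ridge x 0.0022
 plate ly [0.0633 0.0668 0.0718 0.0774 0.0826] 227
```

View pics/b8.png

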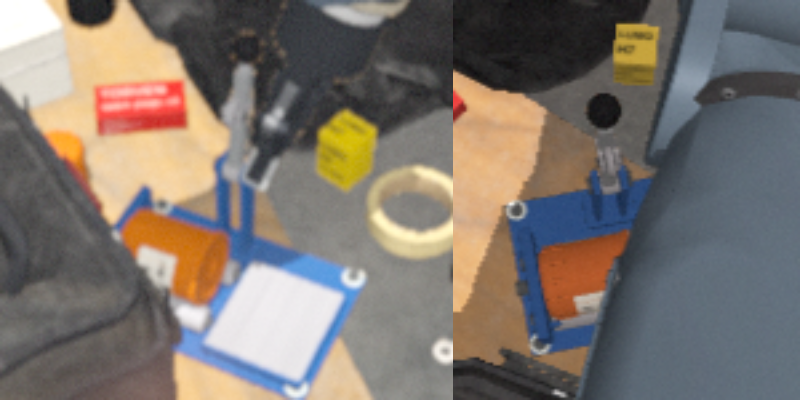

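>>> {"fn": "send_rows", "kwargs": {"rows": [[0.01,-0.014,-0.037,0,0,0],[0.022,-0.031,-0.082,0,0,0],[0.0344,-0.0477,-0.127,0,0,0],[0.0354,-0.0266,-0.135,-0.088,-0.064,0],[0.0364,-0.0054,-0.142,-0.177,-0.127,0],[0.0374,0.0157,-0.15,-0.265,-0.19,0],[0.0384,0.0368,-0.158,-0.353,-0.254,0],[0.06,0.038,-0.152,-0.353,-0.254,0],[0.09,0.039,-0.144,-0.353,-0.254,0],[0.118,0.0405,-0.137,-0.353,-0.254,0],[0.129,0.041,-0.1345,-0.353,-0.254,0],[0.129,0.041,-0.1345,-0.353,-0.254,0]]}}

```text
clock: 17.82
ee_pos: [0.7325, 0.0341, 0.4952]
tool_rot: [[-0.236, 0.972, -0.001], [0.972, 0.236, 0.0], [0.0, -0.001, -1.0]]
contact_force: [-0.1, -0.6, -0.6]
width: 0.0003
finger_force: 0.0
```

```bash
python3 ob.py;python3 look.py 9; python3 - <<'E'
from h import *
yaw=.237;R=np.array([[np.cos(yaw),-np.sin(yaw)],[np.sin(yaw),np.cos(yaw)]]);O=np.array([.5843,.0102])
for n,k in(("scene","8"),("top","8"),("top","9")):
    im=dict(np.load(n+k+".npz"));W=pts(im);c=im["color"].astype(int)
    L=np.dstack([(W[...,:2]-O)@R,W[...,2:]])
    m=(c.max(-1)<70)&(L[...,2]>.225)&(L[...,2]<.275)&(L[...,0]>.06)&(L[...,0]<.13)&(abs(L[...,1]+.012)<.03)
    if m.sum()>3: print(n,k,m.sum(),L[m].min(0).round(4),L[m].max(0).round(4),L[m].mean(0).round(4))
E
```

```text
t 17.825 q [ -0.97  37.44  54.96   0.    87.68 -14.6 ] p [0.7325 0.0341 0.4952] F [-0.11 -0.56 -0.59]
tool_rot [[-0.2357, 0.9718, -0.0012], [0.9718, 0.2357, 0.0], [0.0003, -0.0012, -1.0]]
tip local [ 0.1495 -0.0115] z 0.3222 w 0.0003
scene 8 97 [ 0.0795 -0.0267  0.2451] [ 0.1019 -0.0013  0.2646] [ 0.0887 -0.0157  0.2576]
top 8 141 [ 0.0814 -0.0243  0.2284] [0.1063 0.0015 0.2651] [ 0.0925 -0.0112  0.2591]
```

>>> {"fn": "send_rows", "kwargs": {"rows": [[0,0,0.02,0,0,0],[0,0,0.05,0,0,0],[0,0,0.075,0,0,0],[0,0,0.08,0,0,0],[0,-0.01,0.08,0,0,0],[0,-0.018,0.08,0,0,0],[0,-0.023,0.08,0,0,0],[0,-0.028,0.08,0,0,0],[0,-0.033,0.08,0,0,0],[0,-0.038,0.08,0,0,0],[0,-0.044,0.08,0,0,0],[0,-0.05,0.08,0,0,0],[0,-0.05,0.08,0,0,0]]}}

```text
clock: 19.55
ee_pos: [0.6837, 0.0218, 0.4154]
tool_rot: [[-0.235, 0.972, -0.001], [0.972, 0.235, -0.0], [0.0, -0.001, -1.0]]
contact_force: [-0.0, 0.9, 0.5]
width: 0.0
finger_force: 0.0
```

```bash
python3 ob.py;python3 look.py 10
```

```text
t 19.55 q [ -2.07  33.87  71.65  -0.    74.54 -15.64] p [0.6837 0.0218 0.4154] F [-0.03  0.9   0.53]
tool_rot [[-0.2346, 0.9721, -0.001], [0.9721, 0.2346, -0.0], [0.0002, -0.001, -1.0]]
tip local [ 0.0991 -0.0121] z 0.2424 w 0.0
```

View pics/b10.png

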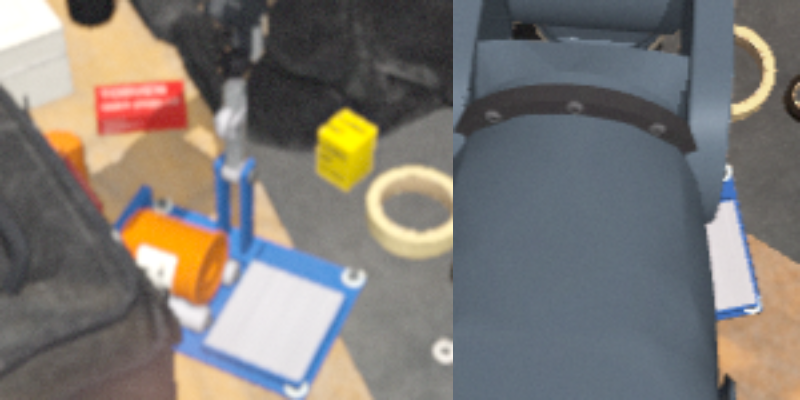

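>>> {"fn": "send_rows", "kwargs": {"rows": [[0,-0.005,0,0,0,0],[0,-0.01,0,0,0,0],[0,-0.015,0,0,0,0],[0,-0.02,0,0,0,0],[0,-0.025,0,0,0,0],[0,-0.03,0.001,0,0,0],[0,-0.035,0.002,0,0,0],[0,-0.04,0.003,0,0,0],[0,-0.045,0.005,0,0,0],[0,-0.05,0.007,0,0,0],[0,-0.055,0.009,0,0,0],[0,-0.06,0.011,0,0,0],[0,-0.065,0.013,0,0,0],[0,-0.07,0.016,0,0,0],[0,-0.075,0.019,0,0,0],[0,-0.08,0.022,0,0,0],[0,-0.08,0.022,0,0,0],[0,-0.08,0.022,0,0,0]]}}

```text
clock: 21.9
ee_pos: [0.6064, 0.0031, 0.3938]
tool_rot: [[-0.235, 0.972, 0.0], [0.972, 0.235, -0.0], [-0.0, 0.0, -1.0]]
contact_force: [-0.2, 0.2, -0.5]
width: 0.0002
finger_force: 0.0
```

```bash
python3 ob.py;python3 look.py 11
```

```text
t 21.9 q [ -4.11  26.56  86.55  -0.    66.87 -17.68] p [0.6064 0.0031 0.3938] F [-0.2   0.17 -0.5 ]
tool_rot [[-0.2348, 0.972, 0.0003], [0.972, 0.2348, -0.0], [-0.0001, 0.0003, -1.0]]
tip local [ 0.0199 -0.0121] z 0.2208 w 0.0002
```

View pics/b11.png

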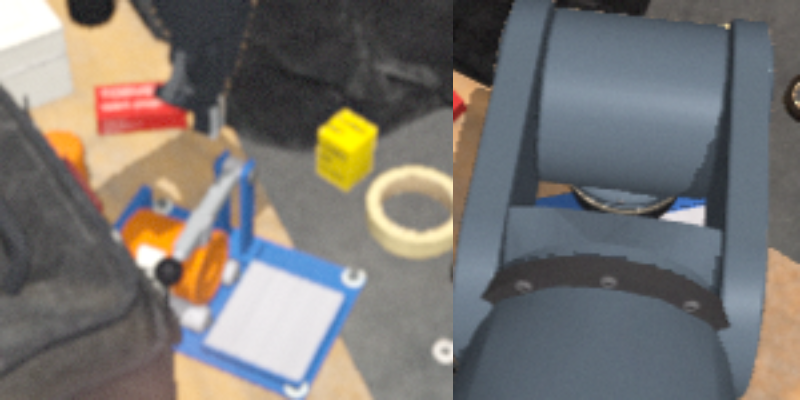

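>>> {"fn": "send_rows", "kwargs": {"rows": [[0,0,-0.03,0,0,0],[0,0,-0.08,0,0,0],[0,0.03,-0.13,0,0,0],[-0.05,0.05,-0.16,0,0,0],[-0.1,0.06,-0.18,0,0,0],[-0.15,0.06,-0.18,0,0,0],[-0.2,0.06,-0.18,0,0,0],[-0.24,0.06,-0.18,0,0,0],[-0.26,0.06,-0.18,0,0,0],[-0.26,0.06,-0.18,0,0,0]]}}

```text
clock: 23.25
ee_pos: [0.7259, -0.2369, 0.5726]
tool_rot: [[-0.233, 0.972, -0.001], [0.972, 0.233, 0.0], [0.0, -0.001, -1.0]]
contact_force: [-0.7, 0.3, 0.7]
width: 0.0
finger_force: 0.0
```

```bash
python3 ob.py;python3 look.py 12;python3 filt.py 12; python3 - <<'E'
from h import *
yaw=.237;R=np.array([[np.cos(yaw),-np.sin(yaw)],[np.sin(yaw),np.cos(yaw)]]);O=np.array([.5843,.0102])
for n in("scene","top"):
    im=dict(np.load(n+"12.npz"));W=pts(im);c=im["color"].astype(int)
    L=np.dstack([(W[...,:2]-O)@R,W[...,2:]])
    m=(c.max(-1)<70)&(L[...,2]>.10)&(L[...,2]<.2)&(L[...,0]>-.08)&(L[...,0]<0)&(abs(L[...,1]+.012)<.025)
    if m.sum()>3: print(n,m.sum(),L[m].min(0).round(4),L[m].max(0).round(4))
    # bar: grey above z .11
    m=(L[...,2]>.118)&(L[...,2]<.2)&(L[...,0]>-.04)&(L[...,0]<.05)&(abs(L[...,1]+.012)<.006)
    if m.sum()>5: print(" bar slope/z at x=70",np.polyfit(L[m][:,0]-.07,L[m][:,2],1).round(3),m.sum())
im=cv2.imread("pics/b12.png");t=dict(np.load("top12.npz"))["color"][...,::-1]
cv2.imwrite("pics/c12.png",np.hstack([cv2.resize(t[60:290,100:400],(460,353)),im[:353,:340]]))
E
```

```text
t 23.25 q [-21.56  41.75  37.47  -0.   100.83 -35.05] p [ 0.7259 -0.2369  0.5726] F [-0.67  0.31  0.74]
tool_rot [[-0.2331, 0.9724, -0.0008], [0.9724, 0.2331, 0.0003], [0.0005, -0.0008, -1.0]]
tip local [ 0.0795 -0.2733] z 0.3996 w 0.0
scene 492 lx [-0.0354  0.0266] ly [-0.0263 -0.0245 -0.0241 -0.0138  0.0529  0.0545  0.0577] z [0.0356 0.0977] ridge x -0.0057
 plate ly [0.065  0.0661 0.0706 0.0747 0.0751] 57
top 555 lx [-0.0335  0.0265] ly [-0.0052 -0.0042 -0.0023  0.0329  0.0599  0.0612  0.0623] z [0.0653 0.0964] ridge x -0.001
 plate ly [0.0635 0.0669 0.0719 0.0777 0.0838] 236
scene 69 [-0.0721 -0.0242  0.1222] [-0.0529 -0.0063  0.1379]
 bar slope/z at x=70 [0.035 0.134] 153
top 101 [-0.0702 -0.0242  0.1242] [-0.0459  0.0004  0.139 ]
 bar slope/z at x=70 [0.02  0.133] 200
```

View pics/c12.png

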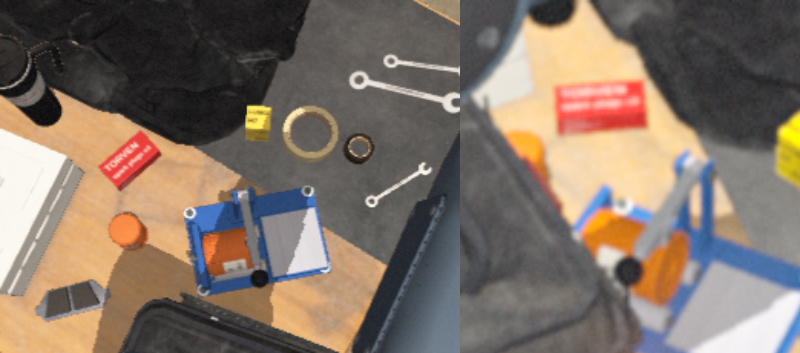

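```bash
python3 -c "
from workcell import ticket
print(ticket.job_done())"
```

```text
the job is handed in; nothing more can be done
None
```

The job is handed in: the orange filter lies on the rollers, and the cutter arm is level with its wheel on it. The last push met a firm stop at about 14 N on the force reading, up from about 4 N while sliding. I took that stop as the end plate, because the camera could only place the leading end to within about 2 mm. The bystanders were not touched, and it took about 23 s.

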